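# Close the optical slit to its set-marker with the thumbwheel

## Robot

A 6-joint arm with a two-finger parallel gripper is mounted at the origin on the work surface; the furniture and walls round the work are solid. World frame = base frame: x ahead of the robot, y to its left, z up, the work surface at z = 0. Lengths are in m, angles in degrees, forces in N, time in s.
With the tool pointing down it reaches from about 0.375 to 0.825 m from the base axis. Payload 5.5 kg.
Tool frame: the origin (TCP) lies at the very end of the fingers, on their centre line; the grasp point (between the pads) lies 19 mm behind it; z points along the fingers, y is the line along which they close (so a half turn about z gives the same grasp; the last joint's range is limited). The gripper opens to 85 mm and grips with 20 to 120 N. Pads are 22 mm wide; open, the fingers measure 114 mm over their backs; the gripper's body (76 mm by 85 mm) begins 54 mm behind the grasp point. The pads swing forward as they close: fully open they stand 13 mm farther back than shut.
Start: joints at [-64.171, 17.962, -2.699, 69.339, 0, 90], TCP at [0.261, -0.54, 0.231] pointing down, gripper open.
Joint ranges: [-152.73, 152.73], [-39.44, 99.34], [-58.76, 71.6], [-118.89, 123.64], [-81.53, 83.1], [-180, 180]. Speed limits (degrees/s): [136.94, 136.94, 172.46, 180, 180, 180].

## Interface

Orientations are given as a 3x3 rotation matrix whose columns are the frame's x, y, z axes.
In Python, from cell import read_state, optics, manip gives the robot as it stands.
- The arm moves only by the tool jog_arm, never from a script. Its argument "rows" is a list of rows, each a list of 7 numbers: the closure, from -1 (fully open) to 1 (shut), so that 0 is half open, then the shift along the tool's x, y, z in units of 30 mm (1.0 is 30 mm), then the turn, a rotation vector about the tool's x, y, z in units of 6 degrees (1.0 is 6 degrees). A call has 1 to 10 rows; each row is the pose to reach, as a shift and turn from the pose commanded when the call began, along the tool's axes at that moment; what a row does not reach only later rows make up. A row lasts 1/12 s, in which the tool goes at most 41.7 mm and 7.16 degrees, less where a joint would pass 70% of its speed; a pose out of reach is approached as far as the arm can. A call with a gripper value outside its range is refused whole. The fingers move at their own pace and stop on an object; "newtons" is the grip in N (left out, the last holds). Time passes only in rows, so rows that repeat a pose let the fingers close. It gives the time, the measured TCP pose, the force, the opening and the grip force at its end, in the units of the state.
- read_state(): the state, without advancing time (a new reading comes with each control period).
- optics.camera(name): name is "scene" or "top" or "wrist"; returns a dict with "frame" (480x640x3 uint8, blue, green, red), "depth" (480x640 float32, m along the optical axis (not along the pixel's ray), 0 where there is no reading), "fov_y" (degrees; the focal length in pixels is half the picture's height over the tangent of half this angle, whatever the lens; pixels are square), "cx", "cy" (the principal point, pixels), "rvec" (rotation vector, rad) and "tvec" (3), from world to camera coordinates, as OpenCV has them. Camera axes: x right, y down, z forward; pixel columns grow to the right and rows downward; lengths in m; the calibration is good to about 2 mm. A picture is of the moment at which its call begins.
- manip.hand_in(): hands the job in; it is judged then, once.
The state is a dict: "time": time; "q": joint angles; "dq": joint speeds; "joint_efforts": joint torques, N m; "eef_pos": TCP position; "eef_rot": TCP orientation; "contact_force": force on the tool from outside, world axes, zero at the start; "ft_torque": the same for the moment, N m; "grip_width": finger opening in m; "finger_force": force on a finger pad.
Only numpy, scipy, OpenCV 4.12 (cv2) and the standard library are available. Lean on these libraries where they do the work, as an engineer would, in place of code of your own. Each camera call takes 0.05 s, during which the arm holds its last target. There are 200 camera calls.

## Task

First push the orange pin of the shutter to the right as far as it goes, so that the shutter covers the lamp while the slit is changed. Then roll the knurled wheel gently under a fingertip until the white pointer of the moving slit blade stands on the red set-marker, and take the hand away. All of it is work for a fingertip: lift nothing, move the blade only by the wheel, never let the two blades meet, and leave the red marker and the things standing around where they are.

Things in the scene. Friction and masses are not known exactly. Their poses are not given: they have to be found in the camera images.
- breadboard: aluminium optical plate, 167 x 240 mm, fixed to the bench, top face at z = 16 mm; origin on the bench. Its x axis points away from the robot, its y axis to the left (turned by up to 10 degrees). In its frame (mm) a finned lamp housing stands at x 49 to 85, y -32 to 32, 82 high, and a black cell holder with a clear cuvette at x -68 to -38, y -15 to 15, 74 high.
- fixed_block (a point): top of the block that carries the fixed blade, the right end of the black slit unit that lies across the plate, 90 mm above the bench. In the plate's frame (mm) the unit takes x -36 to 22, y -64 to 114, up to 96 high (the wheel 110 high); the guide of the shutter behind it takes x 29 to 39, y -32 to 56, up to 86 high.
- wheel: knurled steel adjuster wheel, radius 20 mm, 16 mm wide, at the left end of the slit unit; origin at its centre, 90 mm above the bench. Its axle lies along the plate's x axis and does not give. Rolling its top to the right (the plate's -y, towards the blades) closes the gap, 8 mm for each radian (0.4 mm for each mm of rim); rolling it to the left opens the gap. More than 50 N on it is too much.
- wheel_axle (a point): the wheel's centre; the wheel stands 14 mm proud of the two fork cheeks that hold it (each 7 mm thick, 2 mm from its sides, 42 mm long). It turns against a drag of about 0.02 Nm (1 N at the rim) and stays where it is left. A fingertip pressed on with 3 to 20 N turns it without slipping.
- wheel_top (a point): the highest point of the wheel's rim, 110 mm above the bench, midway across its width
- blade: moving slit blade with its black block, 22 x 24 x 50 mm, sliding along the plate's y axis between the fixed blade (right) and the wheel housing (left); origin below the blade's sharp edge at bench height, so that its y in the plate's frame is -30 mm plus the gap. The gap can be 0 to 40 mm and stands at 26 to 36 mm at the start. Not to be touched by hand.
- pointer (a point): white pointer on the thin arm that reaches forward from the moving blade's block over the scale bar, 2.5 mm wide, 92 mm above the bench; it moves along y with the blade. Its y in the plate's frame is -17.5 mm plus the gap.
- set_mark (a point): red set-marker, an 8 mm wide rider on the dark scale bar at the front of the slit unit; this point is its middle, at the pointer's height, and its axes are parallel to the plate's. The pointer is on the marker when the two have the same y in the plate's frame (at a gap of 8 to 17 mm).
- shutter (a joint): position of the lamp's shutter, 0 = open (left), 0.026 m = closed (right, at its stop); it slides along the plate's -y, drags with about 1.2 N and stays where it is left
- shutter_pin (a point): the orange upright pin on top of the shutter, 10 mm in diameter, free from 91 to 113 mm above the bench; this point is on its axis, 106 mm above the bench. It lies 34 mm behind the slit unit's middle line.
- amber_vial_mid (a point): loose amber glass vial with black cap, 28 mm in diameter, 53 mm tall, standing on the plate's near left corner; point half-way up
- clear_vial_mid (a point): loose clear glass vial with white cap, 28 mm in diameter, 46 mm tall, standing on the plate's near right corner; point half-way up
- beaker_mid (a point): loose clear beaker, 56 mm in diameter, 68 mm tall, on the bench to the right of the plate; point half-way up
- spare_cuvette_mid (a point): loose clear cuvette, 12 x 45 x 12 mm, lying on the bench to the right of the plate; its centre

How it is judged:
By the outcome, as a careful person would: the job done as asked, in the order asked, and still so for the second after the job is handed in, with the robot touching nothing.
It also fails if it takes over 64 s, if anything falls off the work surface, if the arm or the gripper's body presses on something with over 40 N, if the wrist force passes 120 N, or if a joint passes its speed limit or range.

## Working session

There is one attempt and no reset: what is moved stays moved. The work goes in short steps, Python scripts to look and compute and a tool call to move; the robot and the scene stay as the last step left them, time stands still between calls to the robot, and variables do not carry over. Pictures are saved under pics/ and viewed, at most 10 in all, crops included, and the job is handed in when it is done.

Besides the shell and the picture viewer there is one more tool, called after "Call:" by a JSON object that holds its "method" and its "body", one argument or row to a line. jog_arm: Moves the arm, as the interface text tells. Its arguments: {"type":"object","properties":{"rows":{"type":"array","items":{"type":"array","items":{"type":"number"}}},"newtons":{"type":"number"}},"required":["rows"]}

```bash
ls; mkdir -p pics
cat > h.py <<'E'
import numpy as np, cv2
from cell import read_state, optics, manip
def cam(n):
    c=optics.camera(n); c['R']=cv2.Rodrigues(np.array(c['rvec'],float))[0]; c['t']=np.array(c['tvec'],float).ravel()
    c['f']=240/np.tan(np.radians(c['fov_y'])/2); c['C']=-c['R'].T@c['t']; return c
def ray(c,u,v): 
    d=c['R'].T@np.array([(u-c['cx'])/c['f'],(v-c['cy'])/c['f'],1]); return d
def onz(c,u,v,z):
    d=ray(c,u,v); return c['C']+d*(z-c['C'][2])/d[2]
def dep(c,u,v):
    return c['C']+ray(c,u,v)*c['depth'][int(round(v)),int(round(u))]
def proj(c,P):
    p=c['R']@np.array(P)+c['t']; return p[:2]/p[2]*c['f']+[c['cx'],c['cy']]
E
python3 - <<'E'
from h import *
for n in ('scene','top'):
    c=cam(n); cv2.imwrite(f'pics/{n}0.png',c['frame']); print(n,c['C'],c['f'],c['cx'],c['cy'],c['R'][2])
s=read_state(); print(s)
E
```

```text
pics
scene [0.14507731 0.73764018 0.78328524] 618.243772355137 319.77804644811766 241.2510857456427 [ 0.3445709  -0.58501503 -0.73418547]
top [0.3219816  0.17560223 0.93777177] 568.8284440283273 328.65755107830796 242.01222290321442 [ 0.13000198 -0.00453885 -0.99150334]
{'time': 0.1, 'q': array([-6.41710052e+01,  1.79991387e+01, -2.74791667e+00,  6.93397235e+01,
       -1.95381095e-04,  9.00006908e+01]), 'dq': array([ 0.00436925, -0.10646563,  0.18730529, -0.05775737, -0.05999566,
        0.02193035]), 'joint_efforts': array([ 9.57159427e-04, -5.40768635e+01,  3.40540910e+01,  1.11523256e-02,
        4.78296101e-05,  4.31355303e-06]), 'eef_pos': array([ 0.26118748, -0.5395978 ,  0.23053571]), 'eef_rot': array([[ 9.00103656e-01,  4.35675303e-01, -6.62949940e-04],
       [ 4.35675807e-01, -9.00102625e-01,  1.36178176e-03],
       [-3.42829999e-06, -1.51457599e-03, -9.99998853e-01]]), 'contact_force': array([-0.04151055,  0.26448691,  0.23484367]), 'ft_torque': array([ 0.01099882, -0.01209128,  0.00130119]), 'finger_force': 0.0, 'grip_width': 0.08515834048139163}
```

View pics/scene0.png

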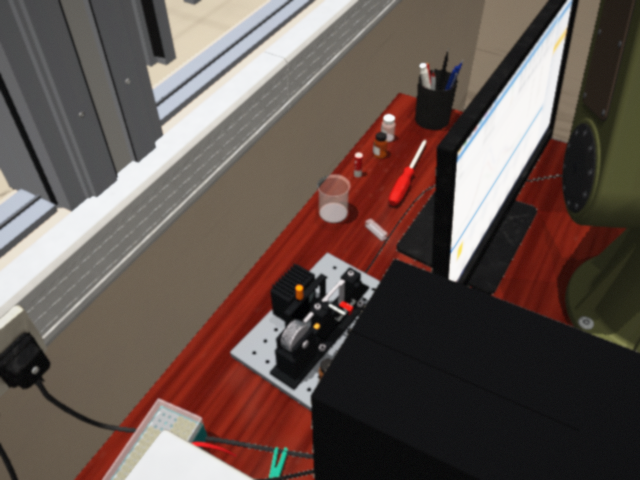

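View pics/top0.png

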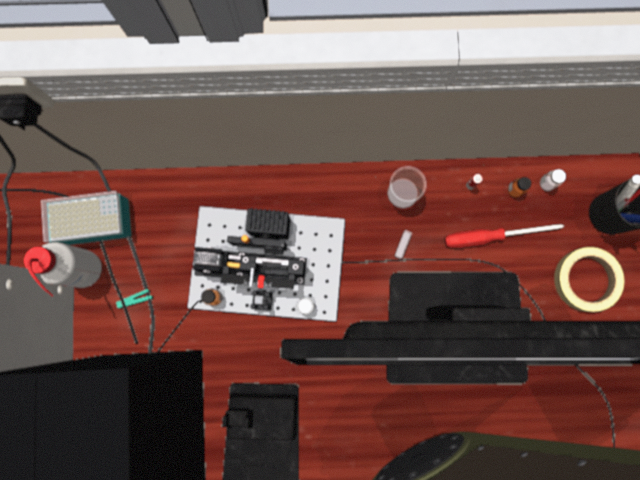

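The top view shows the plate at about (190–343, 207–320), with the orange pin at (245,239), the wheel at (208,258), the red marker at (261,282). A monitor and a tall black box stand between it and the robot. I'll measure next.

Run:
```python
from h import *
c=cam('top'); s=cam('scene')
img=c['frame']; hsv=cv2.cvtColor(img,cv2.COLOR_BGR2HSV)
v,u=np.mgrid[0:480,0:640]
def world(c):
    d=np.stack([(u-c['cx'])/c['f'],(v-c['cy'])/c['f'],np.ones_like(u,float)],-1)@c['R']
    return c['C']+d*c['depth'][...,None]
W=world(c)
# plate via depth & color
m=((hsv[...,1]<60)&(hsv[...,2]>120)&(abs(W[...,2]-.016)<.006)).astype(np.uint8)
n,l,st,ce=cv2.connectedComponentsWithStats(cv2.morphologyEx(m,cv2.MORPH_CLOSE,np.ones((7,7))))
i=1+np.argmax(st[1:,4]); cn=np.argwhere(l==i)[:,::-1].astype(np.float32)
P=np.array([onz(c,a,b,.016)[:2] for a,b in cn],np.float32)
r=cv2.minAreaRect(P); print('plate',r, st[i])
def blobs(c,h0,h1,smin,vmin,roi):
    h=cv2.cvtColor(c['frame'],cv2.COLOR_BGR2HSV); m=cv2.inRange(h,(h0,smin,vmin),(h1,255,255)); M=np.zeros_like(m); x0,y0,x1,y1=roi; M[y0:y1,x0:x1]=m[y0:y1,x0:x1]
    n,l,st,ce=cv2.connectedComponentsWithStats(M); return [(ce[i].round(1),st[i]) for i in range(1,n) if st[i,4]>8]
print('top or',[(b,onz(c,*b[0],.113)) for b in blobs(c,10,25,150,120,(190,200,345,320))])
print('sc or',[(b,onz(s,*b[0],.106)) for b in blobs(s,10,25,150,120,(230,250,380,410))])
print('top red',[(b,onz(c,*b[0],.092)) for b in blobs(c,0,6,200,170,(240,265,290,300))])
# height map of obstacles coarse
for x in np.arange(.15,.85,.04):
    row=''
    for y in np.arange(.6,-.4,-.04):
        k=(abs(W[...,0]-x)<.02)&(abs(W[...,1]-y)<.02)&(c['depth']>0)
        row+=f"{int(W[...,2][k].max()*100):4d}" if k.any() else '   .'
    print(f'{x:.2f}',row)
cv2.imwrite('pics/topz.png',cv2.resize(img[195:330,180:360],None,fx=4.4,fy=4.4,interpolation=cv2.INTER_CUBIC))
cv2.imwrite('pics/scz.png',cv2.resize(s['frame'][245:410,225:385],None,fx=3.6,fy=3.6,interpolation=cv2.INTER_CUBIC))
```

```text
plate ((0.41092318296432495, 0.27346163988113403), (0.23973771929740906, 0.16674606502056122), 83.44197845458984) [ 188  215  157  107 6759]
top or [((array([244.3, 238.7]), array([241, 236,   8,   6,  32], dtype=int32)), array([0.4383486 , 0.29508647, 0.113     ])), ((array([215.8, 298.4]), array([212, 292,   7,  12,  40], dtype=int32)), array([0.35247745, 0.3368874 , 0.113     ]))]
sc or [((array([298.6, 290.7]), array([295, 284,   8,  15,  90], dtype=int32)), array([0.44171549, 0.29355777, 0.106     ])), ((array([316.4, 325.7]), array([314, 323,   6,   6,  27], dtype=int32)), array([0.39061036, 0.33212724, 0.106     ]))]
top red []
0.15    .   .   .   .   .  35  35   9   9   4   0   0  32  38   0   0   0   0   0   0   0   0   0   0   .
0.19    .   .  35  35  35  35  35   9   9   4   0   0   0  39  47  54  49   1   1   0   0   0   0   0   .
0.23    .   .  35  35  35  35  35   1   1   1   0   0   8   8   8  54  55   8   9   9   9  10  11   0   .
0.27   21   0  35  35  35  35  35   0   0  36  36  36  36  36  36  36  36  36  36  11  11  10  11   .   .
0.31   21   0   0   5   4   9   0
[... 750 characters left out ...]
   0   0   0   0   0   0   0   0   0   0   0   0   0   0   0   0
0.63   25  25  26  25  25  25  26  25  26  25  25  25  25  25  25  25  25  25  25  25  25  25  19   .   .
0.67   25  26  26  25  33  35  36  35  35  32  26  26  25  26  26  26  26  25  25  25  25  25   5   5   5
0.71   26  27  27  27  26   .   .   .   .  31  26  26  26  26  26  26  26  26  26  26  26  26   .   .   .
0.75   26  26  26   .   .   .   .   .   .   .   .   .   .   .   .   .   .   .   .   .   .   .   .   .   .
0.79    .   .   .   .   .   .   .   .   .   .   .   .   .   .   .   .   .   .   .   .   .   .   .   .   .
0.83    .   .   .   .   .   .   .   .   .   .   .   .   .   .   .   .   .   .   .   .   .   .   .   .   .
```

View pics/topz.png

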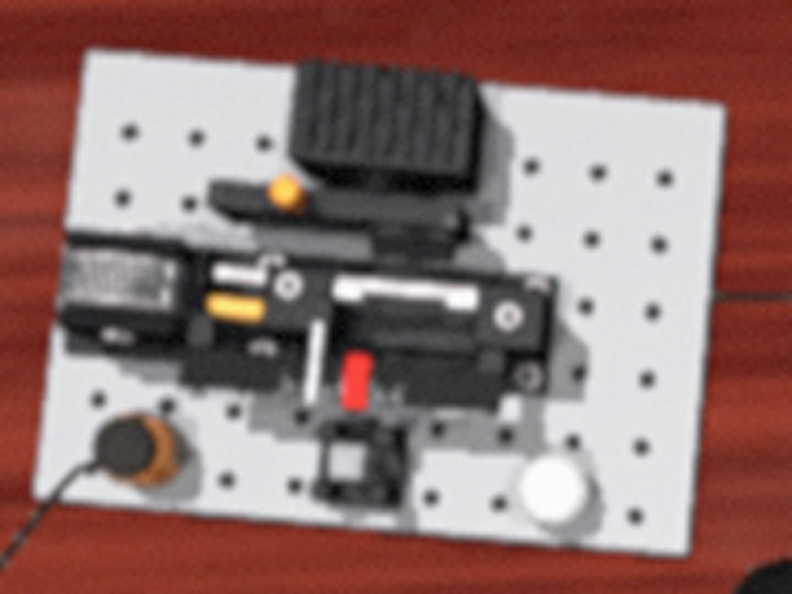

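View pics/scz.png

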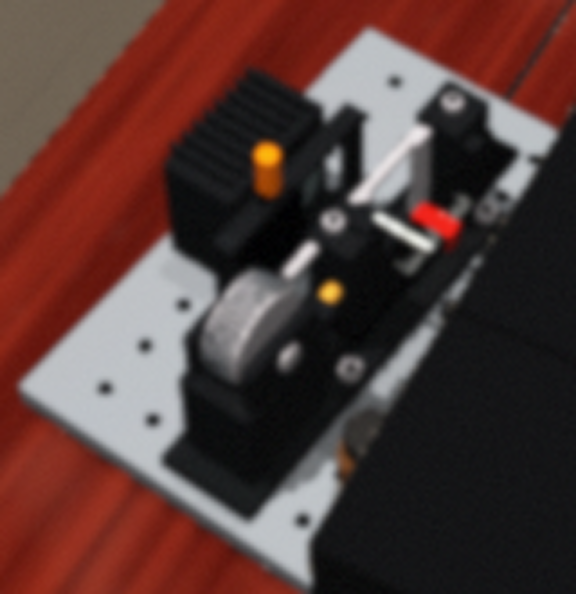

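The zooms show the plate turned about -6.6°, pin still left, pointer (white bar, topz ≈(315,360)) left of the red marker (≈(356,380)), and the wheel at the left end. First I'll rise, clear of the monitor, with the gripper shut.

Call:
{"method": "jog_arm", "body": {
  "rows": [
    [1, 0, 0, -1, 0, 0, 0],
    [1, 0, 0, -2, 0, 0, -1],
    [1, 0, 0, -3, 0, 0, -2],
    [1, 0, 0, -4, 0, 0, -3],
    [1, 0, 0, -5, 0, 0, -4],
    [1, 0, 0, -6, 0, 0, -5],
    [1, 0, 0, -6.5, 0, 0, -6],
    [1, 0, 0, -6.5, 0, 0, -7],
    [1, 0, 0, -6.5, 0, 0, -7.5],
    [1, 0, 0, -6.5, 0, 0, -7.5]
  ]
}}

```text
time: 1.03
eef_pos: [0.2615, -0.5402, 0.4265]
eef_rot: [[0.327, 0.945, 0.0], [0.945, -0.327, -0.0], [-0.0, 0.0, -1.0]]
contact_force: [-0.7, -0.3, -0.6]
grip_width: -0.0
finger_force: 0.0
```

```bash
cat >> h.py <<'E'
def goto(x,y,z,az=None):
    s=read_state(); R=np.array(s['eef_rot']); p=np.array(s['eef_pos'])
    d=R.T@(np.array([x,y,z])-p)/.03
    o=[0,0,0]
    if az is not None:
        a=np.radians(az); T=np.array([[np.cos(a),np.sin(a)*1,0],[np.sin(a),-np.cos(a),0],[0,0,-1]])
        o=cv2.Rodrigues(R.T@T)[0].ravel()/np.radians(6)
    print('pos',p.round(4),'q',np.round(s['q'],1),'F',np.round(s['contact_force'],2),'t',round(s['time'],2),'\n shift',d.round(3),'turn',np.round(o,2))
E
python3 - <<'E'
from h import *
goto(.5,-.15,.42,85); goto(.45,.28,.42,173.44)
E
```

```text
pos [ 0.2615 -0.5402  0.4265] q [-64.2  18.7  23.6  94.8  -0.   44.9] F [-0.7  -0.31 -0.56] t 1.03 
 shift [14.892  3.257  0.213] turn [ 0.    0.   -2.35]
pos [ 0.2615 -0.5402  0.4265] q [-64.2  18.7  23.6  94.8  -0.   44.9] F [-0.7  -0.31 -0.56] t 1.03 
 shift [27.891 -3.008  0.208] turn [ -0.     0.   -17.09]
```

Call:
{"method": "jog_arm", "body": {
  "rows": [
    [1, 1, 0.2, 0, 0, 0, -0.7],
    [1, 2.2, 0.5, 0, 0, 0, -1.5],
    [1, 3.5, 0.8, 0, 0, 0, -2.4],
    [1, 4.8, 1.1, 0, 0, 0, -3.2],
    [1, 6.1, 1.4, 0, 0, 0, -4.1],
    [1, 7.4, 1.7, 0, 0, 0, -5],
    [1, 8.7, 1.9, 0, 0, 0, -5.8],
    [1, 10, 2.2, 0, 0, 0, -6.6],
    [1, 11.3, 2.5, 0, 0, 0, -7.4],
    [1, 12.5, 2.8, 0, 0, 0, -8]
  ]
}}

```text
time: 1.87
eef_pos: [0.4644, -0.2112, 0.4262]
eef_rot: [[-0.484, 0.875, -0.0], [0.875, 0.484, 0.0], [0.0, 0.0, -1.0]]
contact_force: [0.5, -0.7, 0.5]
grip_width: -0.0
finger_force: 0.0
```

Run:
```python
from h import *
goto(.43,.26,.40,173.44)
```

```text
pos [ 0.4644 -0.2112  0.4262] q [-24.5   8.    9.8  91.9   0.   36.6] F [ 0.5  -0.71  0.47] t 1.87 
 shift [14.298  6.605  0.877] turn [ 0.   -0.   -9.08]
```

Call:
{"method": "jog_arm", "body": {
  "rows": [
    [1, 1.2, 0.6, 0, 0, 0, -1],
    [1, 2.4, 1.2, 0, 0, 0, -2],
    [1, 3.6, 1.8, 0, 0, 0, -3],
    [1, 4.8, 2.3, 0, 0, 0, -4],
    [1, 6, 2.8, 0, 0, 0, -5],
    [1, 7.2, 3.4, 0, 0, 0, -6],
    [1, 8.4, 3.9, 0, 0, 0, -7],
    [1, 9.6, 4.5, 0, 0, 0, -8],
    [1, 10.8, 5.0, 0, 0, 0, -9],
    [1, 11.7, 5.4, 0, 0, 0, -9.1]
  ]
}}

```text
time: 2.7
eef_pos: [0.4355, 0.1748, 0.426]
eef_rot: [[-0.994, 0.11, -0.001], [0.11, 0.994, 0.0], [0.001, 0.0, -1.0]]
contact_force: [0.9, 0.3, -0.6]
grip_width: 0.0
finger_force: 0.0
```

Run:
```python
from h import *
goto(.40,.26,.36,173.44)
c=cam('wrist'); print(c['C'],c['R'],c['f'],c['cx'],c['cy']); cv2.imwrite('pics/w1.png',c['frame'])
```

```text
pos [0.4355 0.1748 0.426 ] q [21.8  3.4  4.6 91.3  0.  28.2] F [ 0.91  0.25 -0.58] t 2.7 
 shift [1.489 2.691 2.202] turn [ 0.   -0.01  0.04]
[0.36810589 0.18407627 0.56836686] [[ 0.11057307  0.99386695  0.00143961]
 [ 0.9578991  -0.10695738  0.26643843]
 [ 0.26495833 -0.02808192 -0.96385086]] 344.57295657142873 319.4015332798942 235.55273145183875
```

View pics/w1.png

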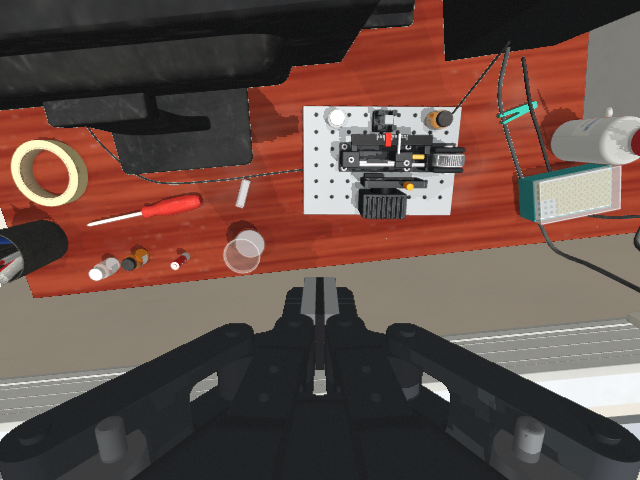

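The wrist view shows the plate at (303–462, 106–215), the pin at (409,186), the wheel at (447,159) and the marker at (388,140). I'll move closer.

Call:
{"method": "jog_arm", "body": {
  "rows": [
    [1, 0, 1.1, 0, 0, 0, 0],
    [1, 0, 2.2, 0.8, 0, 0, 0],
    [1, 0.2, 3, 1.6, 0, 0, 0],
    [1, 0.2, 3.5, 2.4, 0, 0, 0],
    [1, 0.2, 3.5, 3.2, 0, 0, 0],
    [1, 0.2, 3.5, 3.2, 0, 0, 0]
  ]
}}

```text
time: 3.25
eef_pos: [0.4402, 0.2766, 0.325]
eef_rot: [[-0.993, 0.114, -0.007], [0.114, 0.993, -0.005], [0.007, -0.005, -1.0]]
contact_force: [0.2, -1.1, -0.6]
grip_width: -0.0003
finger_force: 0.0
```

Run:
```python
from h import *
goto(.40,.26,.36,173.44)
c=cam('wrist'); print(c['C']); f=c['frame']; cv2.imwrite('pics/w2.png',f)
hsv=cv2.cvtColor(f,cv2.COLOR_BGR2HSV)
for nm,lo,hi,z in (('or',(10,150,120),(25,255,255),.107),('red',(0,220,190),(6,255,255),.092)):
    n,l,st,ce=cv2.connectedComponentsWithStats(cv2.inRange(hsv,lo,hi))
    for i in range(1,n):
        if 30<st[i,4]<3000: print(nm,ce[i].round(1),st[i],onz(c,*ce[i],z).round(4), dep(c,*ce[i]).round(4))
```

```text
pos [0.4402 0.2766 0.325 ] q [32.1  8.5 -2.7 79.4 -0.  38.7] F [ 0.22 -1.08 -0.57] t 3.25 
 shift [ 1.275 -0.71  -1.156] turn [-0.05 -0.06 -0.  ]
[0.37370632 0.2868934  0.46771758]
or [373.7 118.2] [372 114   6  13  32] [0.3565 0.3415 0.107 ] [0.354  0.3495 0.054 ]
or [336.6 205.2] [333 200   9  12  73] [0.4393 0.296  0.107 ] [0.438  0.2958 0.1136]
or [ 32.4 286.3] [ 14 276  36  26 364] [ 0.4926 -0.056   0.107 ] [ 0.5183 -0.1304  0.0287]
```

View pics/w2.png

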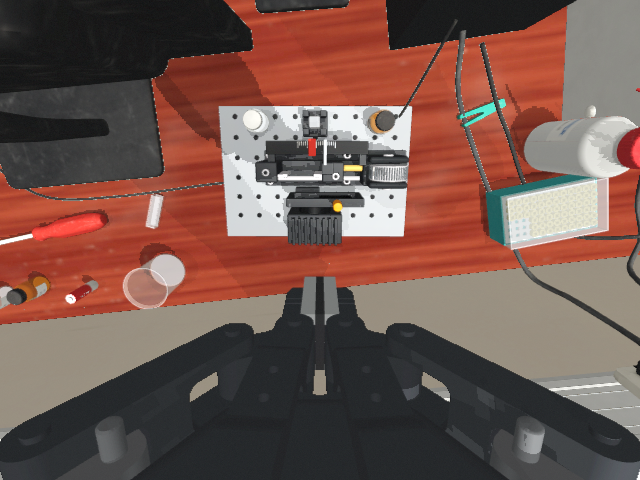

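Wrist view shows pin at (337,205), wheel at (388,172), pointer at (325,150) and marker at (311,148). Next step: compute plate-frame coordinates for wheel, marker and pointer.

```bash
cat >> h.py <<'E'
yaw=np.radians(-6.56); EX=np.array([np.cos(yaw),np.sin(yaw)]); EY=np.array([-np.sin(yaw),np.cos(yaw)])
PIN=np.array([.439,.2955]); O=PIN-.034*EX-.0255*EY
def pl(P): d=np.asarray(P)[...,:2]-O; return np.stack([d@EX,d@EY],-1)*1000
def wo(x,y): return O+(x*EX+y*EY)/1000
v,u=np.mgrid[0:480,0:640]
def world(c):
    d=np.stack([(u-c['cx'])/c['f'],(v-c['cy'])/c['f'],np.ones_like(u,float)],-1)@c['R']
    return c['C']+d*c['depth'][...,None]
def wplane(c,z):
    d=np.stack([(u-c['cx'])/c['f'],(v-c['cy'])/c['f'],np.ones_like(u,float)],-1)@c['R']
    return c['C']+d*((z-c['C'][2])/d[...,2])[...,None]
def marks(c):
    h=cv2.cvtColor(c['frame'],cv2.COLOR_BGR2HSV); Q=pl(wplane(c,.092))
    near=(abs(Q[...,0]+30)<22)&(abs(Q[...,1])<30)
    red=near&((h[...,0]<6)|(h[...,0]>172))&(h[...,1]>190)&(h[...,2]>120)
    wh=near&(h[...,1]<50)&(h[...,2]>165)
    return Q,red,wh
E
python3 - <<'E'
from h import *
print('O',O)
for n in ('wrist','top'):
    c=cam(n); Q,red,wh=marks(c)
    for nm,m in (('red',red),('wh',wh)):
        k,l,st,ce=cv2.connectedComponentsWithStats(m.astype(np.uint8))
        for i in range(1,k):
            if st[i,4]>6: q=Q[l==i]; print(n,nm,st[i],q.mean(0).round(1),q.min(0).round(1),q.max(0).round(1))
    W=world(c); P=pl(W); k=(W[...,2]>.1)&(W[...,2]<.13)&(c['depth']>0)&(P[...,1]>50)&(P[...,1]<130)&(abs(P[...,0])<30)
    w=np.c_[P[k],W[...,2][k]*1000]; print('wheel',len(w),w.min(0),w.max(0),w.mean(0), w[w[:,2]>w[:,2].max()-2].mean(0))
E
```

```text
O [0.40230939 0.27405124]
wrist red [308 137   7  17 109] [-25.6  -0.6] [-34.3  -4. ] [-17.8   2.4]
wrist wh [283 120  19  19 320] [-42.9 -20.6] [-51.4 -30. ] [-33.3 -11.1]
wrist wh [309 120  10   6  60] [-48.8   2. ] [-51.3  -2.7] [-46.3   6.7]
wrist wh [323 120  18  43 294] [-38.9  21.1] [-51.3  12. ] [-8.4 29.9]
wrist wh [316 140   1   7   7] [-28.1   4.5] [-31.2   4.5] [-25.1   4.5]
wheel 524 [ -7.20820475  63.78688275 100.19602223] [  8.83148935  99.38962865 112.08595203] [  0.4772275   80.41724996 106.94069507] [  1.12603792  81.51301721 110.65883783]Traceback (most recent call last):
  File "<stdin>", line 10, in <module>
    return umr_minimum(a, axis, None, out, keepdims, initial, where)
ValueError: zero-size array to reduction operation minimum which has no identity
```

Run:
```python
from h import *
a=wo(35,54); print(a); goto(*a,.160,173.44)
```

```text
[0.4432494  0.32369916]
pos [0.4427 0.2769 0.3313] q [32.   8.2 -2.1 79.6 -0.  38.7] F [-0.08 -0.53  0.41] t 3.4 
 shift [0.164 1.552 5.71 ] turn [ 0.    0.   -0.01]
```

Call:
{"method": "jog_arm", "body": {
  "rows": [
    [1, 0.1, 0.5, 0.8, 0, 0, 0],
    [1, 0.16, 1, 1.8, 0, 0, 0],
    [1, 0.16, 1.55, 2.8, 0, 0, 0],
    [1, 0.16, 1.55, 3.8, 0, 0, 0],
    [1, 0.16, 1.55, 4.8, 0, 0, 0],
    [1, 0.16, 1.55, 5.5, 0, 0, 0],
    [1, 0.16, 1.55, 5.7, 0, 0, 0],
    [1, 0.16, 1.55, 5.7, 0, 0, 0],
    [1, 0.16, 1.55, 5.7, 0, 0, 0]
  ]
}}

```text
time: 4.15
eef_pos: [0.4445, 0.3243, 0.1614]
eef_rot: [[-0.993, 0.115, 0.002], [0.115, 0.993, 0.002], [-0.002, 0.002, -1.0]]
contact_force: [0.7, 0.7, 1.2]
grip_width: 0.0002
finger_force: 0.0
```

Run:
```python
from h import *
a=wo(35,54); goto(*a,.101,173.44)
c=cam('wrist'); cv2.imwrite('pics/w3.png',c['frame'][60:400,120:560])
h=cv2.cvtColor(c['frame'],cv2.COLOR_BGR2HSV); 
k,l,st,ce=cv2.connectedComponentsWithStats(cv2.inRange(h,(10,150,120),(25,255,255)))
for i in range(1,k):
    if st[i,4]>60: print(ce[i],st[i],pl(dep(c,*ce[i])),dep(c,*ce[i]), pl(onz(c,*ce[i],.109)))
```

```text
pos [0.4445 0.3243 0.1614] q [ 36.1  14.7 -16.4  58.7  -0.   42.7] F [0.67 0.71 1.2 ] t 4.15 
 shift [ 0.043 -0.03   2.013] turn [ 0.02  0.02 -0.01]
[344.04347826 119.86956522] [336 110  21  16  69] [-45.08454951  73.99404668] [0.36597337 0.35271145 0.05525746] [-42.31134739  70.19011804]
[300.64285714 184.3047619 ] [286 180  33   9 210] [-2.40102599 44.09564861] [0.40496173 0.31813248 0.0649807 ] [-7.91092413 46.3684017 ]
[269.70028011 253.17647059] [260 241  20  25 357] [31.55328237 27.90878745] [0.43684449 0.29817254 0.11295761] [32.87817401 27.31700947]
```

View pics/w3.png

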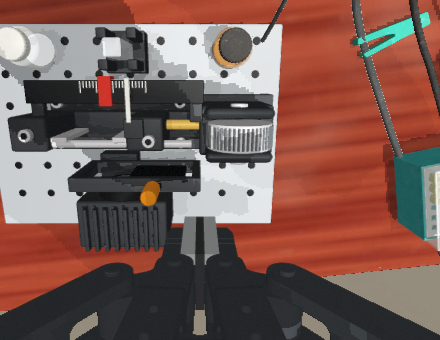

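The picture shows the tip at the left of the orange pin (crop (150,193)), with a clear path down. Descend, then push.

Call:
{"method": "jog_arm", "body": {
  "rows": [
    [1, 0, 0, 0.7, 0, 0, 0],
    [1, 0, 0, 1.4, 0, 0, 0],
    [1, 0, 0, 1.9, 0, 0, 0],
    [1, 0, 0, 2, 0, 0, 0],
    [1, 0, 0, 2, 0, 0, 0],
    [1, 0, 0, 2, 0, 0, 0]
  ]
}}

```text
time: 4.7
eef_pos: [0.4443, 0.3247, 0.1011]
eef_rot: [[-0.993, 0.115, 0.002], [0.115, 0.993, 0.001], [-0.002, 0.002, -1.0]]
contact_force: [-0.9, 0.6, -0.9]
grip_width: -0.0001
finger_force: 0.0
```

Call:
{"method": "jog_arm", "body": {
  "rows": [
    [1, 0, -0.1, 0, 0, 0, 0],
    [1, 0, -0.2, 0, 0, 0, 0],
    [1, 0, -0.3, 0, 0, 0, 0],
    [1, 0, -0.4, 0, 0, 0, 0],
    [1, 0, -0.5, 0, 0, 0, 0],
    [1, 0, -0.6, 0, 0, 0, 0],
    [1, 0, -0.7, 0, 0, 0, 0],
    [1, 0, -0.8, 0, 0, 0, 0],
    [1, 0, -0.85, 0, 0, 0, 0],
    [1, 0, -0.85, 0, 0, 0, 0]
  ]
}}

```text
time: 5.53
eef_pos: [0.4402, 0.2981, 0.0993]
eef_rot: [[-0.993, 0.115, -0.0], [0.115, 0.993, -0.0], [0.0, -0.0, -1.0]]
contact_force: [0.0, 0.3, 0.9]
grip_width: 0.0003
finger_force: 0.2
```

Run:
```python
from h import *
a=wo(35,19); goto(*a,.101,173.44); print(pl(read_state()['eef_pos']))
```

```text
pos [0.4402 0.2981 0.0993] q [ 34.1  16.  -23.5  50.5  -0.   40.7] F [0.01 0.28 0.87] t 5.53 
 shift [-0.003 -0.308 -0.058] turn [-0.   -0.   -0.01]
[34.90970765 28.24082681]
```

Call:
{"method": "jog_arm", "body": {
  "rows": [
    [1, 0, -0.08, 0, 0, 0, 0],
    [1, 0, -0.16, 0, 0, 0, 0],
    [1, 0, -0.2, 0, 0, 0, 0],
    [1, 0, -0.24, 0, 0, 0, 0],
    [1, 0, -0.27, 0, 0, 0, 0],
    [1, 0, -0.27, 0, 0, 0, 0]
  ]
}}

```text
time: 6.03
eef_pos: [0.4393, 0.2903, 0.0992]
eef_rot: [[-0.993, 0.115, -0.0], [0.115, 0.993, -0.0], [0.0, -0.0, -1.0]]
contact_force: [0.9, 1.3, -0.3]
grip_width: -0.0001
finger_force: 0.4
```

Call:
{"method": "jog_arm", "body": {
  "rows": [
    [1, 0, -0.03, 0, 0, 0, 0],
    [1, 0, -0.06, 0, 0, 0, 0],
    [1, 0, -0.06, 0, 0, 0, 0]
  ]
}}

```text
time: 6.28
eef_pos: [0.4391, 0.2886, 0.0993]
eef_rot: [[-0.993, 0.114, -0.0], [0.114, 0.993, -0.0], [0.0, -0.0, -1.0]]
contact_force: [0.4, 0.8, 0.6]
grip_width: 0.0
finger_force: 0.5
```

```bash
cat >> h.py <<'E'
def pin(c):
    h=cv2.cvtColor(c['frame'],cv2.COLOR_BGR2HSV); k,l,st,ce=cv2.connectedComponentsWithStats(cv2.inRange(h,(10,150,120),(25,255,255)))
    for i in range(1,k):
        if st[i,4]>20:
            p=dep(c,*ce[i])
            if abs(pl(p)-[33,10]).max()<30: print('pin',pl(p).round(1),p[2].round(4),pl(onz(c,*ce[i],.106)).round(1),st[i])
E
python3 - <<'E'
from h import *
a=wo(35,19); goto(*a,.101,173.44); print(pl(read_state()['eef_pos']))
pin(cam('wrist')); pin(cam('scene'))
E
```

```text
pos [0.4391 0.2886 0.0993] q [ 33.3  15.3 -24.4  50.3  -0.   39.9] F [0.44 0.8  0.57] t 6.28 
 shift [-0.005  0.012 -0.058] turn [-0. -0. -0.]
[34.84817561 18.64484351]
pin [30.2  2.7] 0.112 [33.2  1.9] [264 281  26  40 670]
```

Call:
{"method": "jog_arm", "body": {
  "rows": [
    [1, 0, -0.03, 0, 0, 0, 0],
    [1, 0, -0.06, 0, 0, 0, 0],
    [1, 0, -0.06, 0, 0, 0, 0]
  ]
}}

```text
time: 6.63
eef_pos: [0.439, 0.2875, 0.0994]
eef_rot: [[-0.993, 0.114, 0.0], [0.114, 0.993, 0.001], [0.0, 0.001, -1.0]]
contact_force: [0.8, 3.8, -0.1]
grip_width: -0.0
finger_force: 1.6
```

Call:
{"method": "jog_arm", "body": {
  "rows": [
    [1, 0, -0.03, 0, 0, 0, 0],
    [1, 0, -0.06, 0, 0, 0, 0],
    [1, 0, -0.06, 0, 0, 0, 0]
  ]
}}

```text
time: 6.88
eef_pos: [0.439, 0.2869, 0.0996]
eef_rot: [[-0.994, 0.114, 0.0], [0.114, 0.994, 0.004], [0.0, 0.004, -1.0]]
contact_force: [0.4, 8.3, -1.9]
grip_width: 0.0
finger_force: 3.9
```

Stop reached (8 N against 1.2 N drag). Backing off left and up.

Call:
{"method": "jog_arm", "body": {
  "rows": [
    [1, 0, 0.3, 0, 0, 0, 0],
    [1, 0, 0.6, -0.3, 0, 0, 0],
    [1, 0, 0.8, -1.3, 0, 0, 0],
    [1, 0, 0.8, -2.3, 0, 0, 0],
    [1, 0, 0.8, -2.3, 0, 0, 0],
    [1, 0, 0.8, -2.3, 0, 0, 0]
  ]
}}

```text
time: 7.38
eef_pos: [0.4426, 0.3096, 0.1699]
eef_rot: [[-0.993, 0.114, 0.003], [0.114, 0.993, 0.001], [-0.003, 0.001, -1.0]]
contact_force: [0.5, 0.2, -0.5]
grip_width: -0.0003
finger_force: 0.0
```

Run:
```python
from h import *
a=wo(0.5,90); goto(*a,.150,173.44); 
c=cam('wrist'); pin(c); Q,red,wh=marks(c)
for nm,m in (('red',red),('wh',wh)):
        k,l,st,ce=cv2.connectedComponentsWithStats(m.astype(np.uint8))
        for i in range(1,k):
            if st[i,4]>10: q=Q[l==i]; print(nm,st[i],q.mean(0).round(1),q.min(0).round(1),q.max(0).round(1))
W=world(c); P=pl(W); k=(W[...,2]>.1)&(W[...,2]<.12)&(c['depth']>0)&(P[...,1]>50)&(P[...,1]<130)&(abs(P[...,0])<12)
w=np.c_[P[k],W[...,2][k]*1000]
cx=np.linalg.lstsq(np.c_[2*w[:,1:],np.ones(len(w))],(w[:,1:]**2).sum(1),rcond=None)[0]; print('circle',cx[:2],np.sqrt(cx[2]+cx[0]**2+cx[1]**2),w.min(0),w.max(0))
```

```text
pos [0.4426 0.3096 0.1699] q [ 35.   13.3 -17.   59.5  -0.1  41.6] F [ 0.51  0.2  -0.47] t 7.38 
 shift [1.184 1.667 0.661] turn [ 0.01  0.03 -0.  ]
pin [32.   3.1] 0.1121 [33.9  2. ] [246 238  20  24 339]
red [245 137  14  28 350] [-25.8   0. ] [-33.8  -3.8] [-17.6   3.9]
wh [ 201  106   49   34 1240] [-43.  -15.7] [-51.7 -30. ] [-32.7  -1. ]
wh [249 106  18  12 209] [-48.7   4.9] [-51.7  -0.3] [-45.4  10.1]
wh [288 106  12  33 286] [-44.4  26.7] [-51.7  23.2] [-33.2  29.8]
wh [271 138   6  42 181] [-20.9  13.5] [-33.2  12.2] [-8.2 14.8]
wh [291 141   1  11  11] [-28.5  24.5] [-31.5  24.4] [-25.5  24.6]
circle [81.50597138 91.5437995 ] 18.45402422331006 [ -7.2896836   63.85214319 100.01534876] [  8.91984523  99.56953546 111.85143439]
```

Call:
{"method": "jog_arm", "body": {
  "rows": [
    [1, 0.4, 0.5, 0, 0, 0, 0],
    [1, 0.8, 1.1, 0, 0, 0, 0],
    [1, 1.18, 1.67, 0.3, 0, 0, 0],
    [1, 1.18, 1.67, 0.9, 0, 0, 0],
    [1, 1.18, 1.67, 1.2, 0, 0, 0],
    [1, 1.18, 1.67, 1.2, 0, 0, 0],
    [1, 1.18, 1.67, 1.2, 0, 0, 0]
  ]
}}

```text
time: 8.02
eef_pos: [0.4112, 0.3614, 0.1309]
eef_rot: [[-0.993, 0.115, -0.002], [0.115, 0.993, -0.003], [0.002, -0.003, -1.0]]
contact_force: [0.2, 0.2, 0.2]
grip_width: -0.0
finger_force: 0.0
```

Run:
```python
from h import *
a=wo(0.5,90); goto(*a,.113,173.44); print(pl(read_state()['eef_pos']))
```

```text
pos [0.4112 0.3614 0.1309] q [ 41.3  16.  -18.9  55.3  -0.   47.9] F [0.2  0.22 0.16] t 8.02 
 shift [-0.057  0.074  0.598] turn [-0.03 -0.02 -0.01]
[-1.16461886 87.8321498 ]
```

Call:
{"method": "jog_arm", "body": {
  "rows": [
    [1, -0.05, 0.08, 0.2, 0, 0, 0],
    [1, -0.05, 0.08, 0.4, 0, 0, 0],
    [1, -0.05, 0.08, 0.55, 0, 0, 0],
    [1, -0.05, 0.08, 0.6, 0, 0, 0],
    [1, -0.05, 0.08, 0.6, 0, 0, 0],
    [1, -0.05, 0.08, 0.6, 0, 0, 0]
  ]
}}

```text
time: 8.52
eef_pos: [0.4138, 0.3649, 0.1143]
eef_rot: [[-0.993, 0.115, -0.0], [0.115, 0.993, -0.0], [0.0, -0.0, -1.0]]
contact_force: [0.8, -0.2, 0.2]
grip_width: 0.0002
finger_force: 0.0
```

Call:
{"method": "jog_arm", "body": {
  "rows": [
    [1, 0, 0, 0.03, 0, 0, 0],
    [1, 0, 0, 0.06, 0, 0, 0],
    [1, 0, 0, 0.06, 0, 0, 0]
  ]
}}

```text
time: 8.77
eef_pos: [0.4138, 0.3651, 0.1125]
eef_rot: [[-0.993, 0.114, 0.0], [0.114, 0.993, 0.0], [-0.0, 0.0, -1.0]]
contact_force: [-0.2, -0.1, -0.2]
grip_width: -0.0002
finger_force: 0.0
```

Call:
{"method": "jog_arm", "body": {
  "rows": [
    [1, 0, 0, 0.03, 0, 0, 0],
    [1, 0, 0, 0.06, 0, 0, 0],
    [1, 0, 0, 0.06, 0, 0, 0]
  ]
}}

```text
time: 9.02
eef_pos: [0.4137, 0.365, 0.1105]
eef_rot: [[-0.993, 0.114, -0.0], [0.114, 0.993, -0.0], [0.0, -0.0, -1.0]]
contact_force: [-0.3, 0.2, -0.1]
grip_width: -0.0001
finger_force: 0.0
```

Call:
{"method": "jog_arm", "body": {
  "rows": [
    [1, 0, 0, 0.03, 0, 0, 0],
    [1, 0, 0, 0.05, 0, 0, 0],
    [1, 0, 0, 0.05, 0, 0, 0]
  ]
}}

```text
time: 9.27
eef_pos: [0.4138, 0.3651, 0.1092]
eef_rot: [[-0.993, 0.114, 0.0], [0.114, 0.993, 0.0], [-0.0, 0.0, -1.0]]
contact_force: [0.1, -0.3, 0.1]
grip_width: 0.0002
finger_force: 0.2
```

Call:
{"method": "jog_arm", "body": {
  "rows": [
    [1, 0, 0, 0.03, 0, 0, 0],
    [1, 0, 0, 0.03, 0, 0, 0],
    [1, 0, 0, 0.03, 0, 0, 0]
  ]
}}

```text
time: 9.52
eef_pos: [0.4139, 0.3656, 0.1088]
eef_rot: [[-0.993, 0.114, 0.0], [0.114, 0.993, 0.001], [-0.0, 0.001, -1.0]]
contact_force: [-0.3, 0.4, 4.0]
grip_width: -0.0
finger_force: 2.0
```

Call:
{"method": "jog_arm", "body": {
  "rows": [
    [1, 0, 0, 0.02, 0, 0, 0],
    [1, 0, -0.03, 0.02, 0, 0, 0],
    [1, 0, -0.07, 0.02, 0, 0, 0],
    [1, 0, -0.12, 0.02, 0, 0, 0],
    [1, 0, -0.17, 0.02, 0, 0, 0],
    [1, 0, -0.2, 0.02, 0, 0, 0],
    [1, 0, -0.2, 0.02, 0, 0, 0]
  ]
}}

```text
time: 10.1
eef_pos: [0.4136, 0.3612, 0.1095]
eef_rot: [[-0.993, 0.114, 0.001], [0.114, 0.993, 0.005], [-0.0, 0.005, -1.0]]
contact_force: [-3.3, 3.8, 12.1]
grip_width: -0.0
finger_force: 6.0
```

```bash
cat >> h.py <<'E'
def slit(c):
    Q,red,wh=marks(c); r=Q[red]; wh=wh&(Q[...,0]>-33)&(Q[...,0]<-8)
    k,l,st,ce=cv2.connectedComponentsWithStats(wh.astype(np.uint8)); i=1+np.argmax(st[1:,4]); q=Q[l==i]
    print('red',r.mean(0).round(2),(r.min(0)+r.max(0))[1]/2,len(r),'ptr',q.mean(0).round(2),(q.min(0)+q.max(0))[1]/2,q.min(0).round(1),q.max(0).round(1),len(q))
E
python3 - <<'E'
from h import *
print(pl(read_state()['eef_pos'])); goto(*wo(.5,74),.109,173.44); slit(cam('wrist'))
E
```

```text
[ 1.2326111  87.85811272]
pos [0.4136 0.3612 0.1095] q [ 41.   16.9 -20.7  52.1   0.2  47.6] F [-3.31  3.84 12.15] t 10.1 
 shift [ 0.025 -0.462  0.016] turn [0.05 0.   0.  ]
red [-27.07   1.48] 2.657278266540816 612 ptr [-21.44  11.94] 11.777388045074318 [-32.8  10.3] [-8.3 13.3] 263
```

Rolls without slip (pointer moved about 1.6 mm). Continue the stroke.

Call:
{"method": "jog_arm", "body": {
  "rows": [
    [1, 0, -0.04, -0.01, 0, 0, 0],
    [1, 0, -0.1, -0.01, 0, 0, 0],
    [1, 0, -0.16, -0.01, 0, 0, 0],
    [1, 0, -0.22, -0.01, 0, 0, 0],
    [1, 0, -0.28, -0.01, 0, 0, 0],
    [1, 0, -0.34, -0.01, 0, 0, 0],
    [1, 0, -0.4, -0.01, 0, 0, 0],
    [1, 0, -0.43, -0.01, 0, 0, 0],
    [1, 0, -0.43, -0.01, 0, 0, 0]
  ]
}}

```text
time: 10.9
eef_pos: [0.412, 0.3477, 0.1098]
eef_rot: [[-0.993, 0.114, 0.001], [0.114, 0.993, 0.003], [-0.001, 0.004, -1.0]]
contact_force: [-3.3, 1.3, 12.7]
grip_width: -0.0001
finger_force: 6.6
```

Run:
```python
from h import *
print(pl(read_state()['eef_pos'])); c=cam('wrist'); slit(c); cv2.imwrite('pics/w4.png',c['frame'][60:320,100:500])
print('scene');
s=cam('scene'); Q,red,wh=marks(s); print(Q[red].mean(0),red.sum())
```

```text
[ 1.22807882 74.24265075]
red [-27.33   1.02] 2.2317003925195293 580 ptr [-20.93   6.43] 6.409577740628996 [-32.8   5.1] [-8.1  7.7] 266
scene
[-27.1516381   -3.12102626] 31
```

View pics/w4.png

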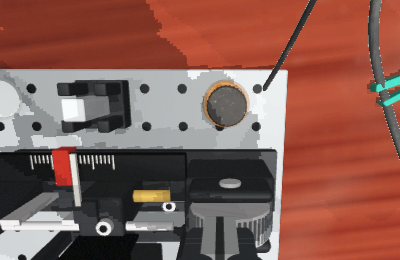

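The view shows the pointer (78,182) just left of the marker (63,167); seen obliquely. I'll lift and look from straight in front.

Call:
{"method": "jog_arm", "body": {
  "rows": [
    [1, 0, 0, -0.5, 0, 0, 0],
    [1, 0, 0, -1.1, 0, 0, 0],
    [1, 0, -0.7, -1.2, 0, 0, 0],
    [1, 0, -1.5, -1.2, 0, 0, 0],
    [1, 0, -2.2, -1.2, 0, 0, 0],
    [1, 0, -2.5, -1.2, 0, 0, 0],
    [1, 0, -2.5, -1.2, 0, 0, 0],
    [1, 0, -2.5, -1.2, 0, 0, 0]
  ]
}}

```text
time: 11.67
eef_pos: [0.4033, 0.2719, 0.144]
eef_rot: [[-0.993, 0.115, 0.0], [0.115, 0.993, 0.001], [-0.0, 0.001, -1.0]]
contact_force: [0.6, -0.1, -0.3]
grip_width: 0.0003
finger_force: 0.0
```

Run:
```python
from h import *
print(pl(read_state()['eef_pos'])); c=cam('wrist'); print(pl(c['C'])); slit(c); cv2.imwrite('pics/w5.png',cv2.resize(c['frame'][100:300,220:420],None,fx=3,fy=3))
goto(*wo(.5,91),.14,173.44)
```

```text
[ 1.22668007 -2.00785191]
[-66.95551433  -0.1965521 ]
red [-27.01  -0.76] -0.7604520252303677 400 ptr [-21.22   6.54] 6.702152078318848 [-32.9   5.5] [-8.5  7.9] 175
pos [0.4035 0.2724 0.1441] q [ 34.    9.  -26.   54.9   0.   40.6] F [0.63 0.23 0.05] t 11.72 
 shift [0.029 3.082 0.138] turn [ 0.01  0.   -0.  ]
```

View pics/w5.png

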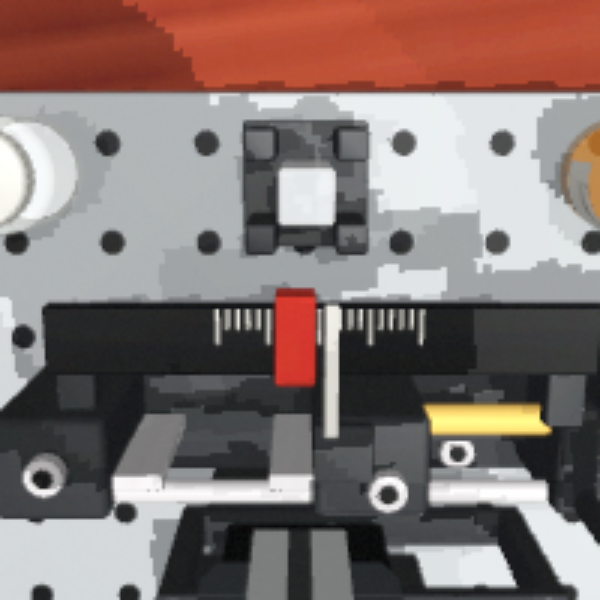

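Pointer (331,370) is right next to the marker (295,340): 7.35 mm to go, which is 18.4 mm of rim. Second stroke.

Call:
{"method": "jog_arm", "body": {
  "rows": [
    [1, 0, 0.8, 0, 0, 0, 0],
    [1, 0, 1.8, 0, 0, 0, 0],
    [1, 0, 2.7, 0, 0, 0, 0],
    [1, 0, 3.1, 0, 0, 0, 0],
    [1, 0, 3.1, 0.5, 0, 0, 0],
    [1, 0, 3.1, 0.9, 0, 0, 0],
    [1, 0, 3.1, 1.05, 0, 0, 0],
    [1, 0, 3.1, 1.07, 0, 0, 0],
    [1, 0, 3.1, 1.07, 0, 0, 0],
    [1, 0, 3.1, 1.07, 0, 0, 0]
  ]
}}

```text
time: 12.55
eef_pos: [0.414, 0.3644, 0.1125]
eef_rot: [[-0.993, 0.115, 0.001], [0.115, 0.993, 0.0], [-0.001, 0.001, -1.0]]
contact_force: [0.2, 0.2, 0.7]
grip_width: 0.0001
finger_force: 0.0
```

Call:
{"method": "jog_arm", "body": {
  "rows": [
    [1, 0, 0, 0.03, 0, 0, 0],
    [1, 0, 0, 0.06, 0, 0, 0],
    [1, 0, 0, 0.09, 0, 0, 0],
    [1, 0, 0, 0.09, 0, 0, 0],
    [1, 0, 0, 0.09, 0, 0, 0]
  ]
}}

```text
time: 12.97
eef_pos: [0.4139, 0.3642, 0.1094]
eef_rot: [[-0.993, 0.115, 0.0], [0.115, 0.993, 0.0], [-0.0, 0.0, -1.0]]
contact_force: [0.9, 0.3, 0.6]
grip_width: 0.0001
finger_force: 0.2
```

Call:
{"method": "jog_arm", "body": {
  "rows": [
    [1, 0, 0, 0.02, 0, 0, 0],
    [1, 0, 0, 0.035, 0, 0, 0],
    [1, 0, 0, 0.035, 0, 0, 0],
    [1, 0, 0, 0.035, 0, 0, 0]
  ]
}}

```text
time: 13.3
eef_pos: [0.414, 0.3649, 0.1089]
eef_rot: [[-0.993, 0.114, 0.001], [0.114, 0.993, 0.002], [-0.001, 0.002, -1.0]]
contact_force: [-0.2, 1.4, 4.9]
grip_width: -0.0001
finger_force: 2.5
```

Run:
```python
from h import *
print(pl(read_state()['eef_pos'])); c=cam('wrist'); slit(c)
```

```text
[ 1.2833047  91.54997206]
red [-27.18   1.35] 2.7267318365184154 581 ptr [-20.33   6.64] 6.61537918942544 [-32.9   5.2] [-8.3  8. ] 267
```

Call:
{"method": "jog_arm", "body": {
  "rows": [
    [1, 0, -0.03, 0.01, 0, 0, 0],
    [1, 0, -0.08, 0.01, 0, 0, 0],
    [1, 0, -0.14, 0.01, 0, 0, 0],
    [1, 0, -0.2, 0.01, 0, 0, 0],
    [1, 0, -0.26, 0, 0, 0, 0],
    [1, 0, -0.32, 0, 0, 0, 0],
    [1, 0, -0.38, 0, 0, 0, 0],
    [1, 0, -0.44, 0, 0, 0, 0],
    [1, 0, -0.5, 0, 0, 0, 0],
    [1, 0, -0.52, 0, 0, 0, 0]
  ]
}}

```text
time: 14.18
eef_pos: [0.4124, 0.3501, 0.1098]
eef_rot: [[-0.993, 0.114, 0.001], [0.114, 0.993, 0.003], [-0.001, 0.004, -1.0]]
contact_force: [-2.7, 1.7, 10.6]
grip_width: -0.0
finger_force: 5.4
```

Run:
```python
from h import *
print(pl(read_state()['eef_pos'])); c=cam('wrist'); slit(c);print(pl(read_state()['eef_pos']))
```

```text
[ 1.37485511 76.70687096]
red [-28.7    1.54] 2.5812691468471396 321 ptr [-20.77   0.73] 0.7301447838290172 [-32.6  -0.5] [-8.5  2. ] 252
[ 1.35740073 76.63464996]
```

Call:
{"method": "jog_arm", "body": {
  "rows": [
    [1, 0, -0.03, 0, 0, 0, 0],
    [1, 0, -0.06, 0, 0, 0, 0],
    [1, 0, -0.09, 0, 0, 0, 0],
    [1, 0, -0.11, 0, 0, 0, 0],
    [1, 0, -0.11, 0, 0, 0, 0],
    [1, 0, -0.11, 0, 0, 0, 0]
  ]
}}

```text
time: 14.73
eef_pos: [0.4121, 0.3467, 0.1098]
eef_rot: [[-0.993, 0.114, 0.001], [0.114, 0.993, 0.003], [-0.001, 0.003, -1.0]]
contact_force: [-2.7, 0.4, 11.6]
grip_width: -0.0001
finger_force: 5.6
```

Call:
{"method": "jog_arm", "body": {
  "rows": [
    [1, 0, 0, -0.4, 0, 0, 0],
    [1, 0, 0, -1.0, 0, 0, 0],
    [1, 0, -0.7, -1.2, 0, 0, 0],
    [1, 0, -1.5, -1.2, 0, 0, 0],
    [1, 0, -2.2, -1.2, 0, 0, 0],
    [1, 0, -2.45, -1.2, 0, 0, 0],
    [1, 0, -2.45, -1.2, 0, 0, 0],
    [1, 0, -2.45, -1.2, 0, 0, 0]
  ]
}}

```text
time: 15.4
eef_pos: [0.4033, 0.2726, 0.1442]
eef_rot: [[-0.993, 0.115, 0.0], [0.115, 0.993, 0.001], [-0.0, 0.001, -1.0]]
contact_force: [0.2, 0.2, 0.2]
grip_width: -0.0003
finger_force: 0.0
```

Run:
```python
from h import *
print(pl(read_state()['eef_pos'])); c=cam('wrist'); print(pl(c['C'])); slit(c); pin(c)
h=cv2.cvtColor(c['frame'],cv2.COLOR_BGR2HSV)
Q,red,wh=marks(c)
for x in range(-34,-8,3):
    k=abs(Q[...,0]-x)<1.5
    a=Q[k&red][:,1]; b=Q[k&wh][:,1]
    print(x,a.mean().round(2) if len(a) else None,(a.min().round(1),a.max().round(1)) if len(a) else '',b.mean().round(2) if len(b) else None,np.sort(b)[[0,-1]].round(1) if len(b) else '',len(b))
cv2.imwrite('pics/w6.png',cv2.resize(c['frame'][180:260,270:370],None,fx=6,fy=6))
goto(*wo(.5,91),.14,173.44)
```

```text
[ 1.18689876 -1.34549909]
[-66.99732651   0.45758977]
red [-27.69  -0.51] -0.6655460137307032 240 ptr [-20.86  -0.95] -0.9622116317357853 [-32.9  -1.9] [-8.5 -0.1] 168
-34 -0.68 (np.float64(-4.0), np.float64(2.8)) 11.06 [-27.9  29.6] 93
-31 -0.38 (np.float64(-4.1), np.float64(2.8)) 3.51 [-15.5  23.4] 92
-28 -0.39 (np.float64(-4.1), np.float64(2.8)) 2.26 [-15.6  23.5] 64
-25 -0.4 (np.float64(-4.1), np.float64(2.8)) 0.7 [-5.8 23.5] 24
-22 -0.41 (np.float64(-4.1), np.float64(2.8)) -0.94 [-1.8 -0.1] 20
-19 -0.61 (np.float64(-4.2), np.float64(2.8)) -0.95 [-1.8 -0.1] 20
-16 None  -0.96 [-1.8 -0.1] 20
-13 None  -0.98 [-1.9 -0.1] 20
-10 None  -0.99 [-1.9 -0.1] 20
pos [0.4035 0.273  0.1442] q [ 34.1   9.1 -25.9  55.    0.   40.6] F [-0.31  0.56 -0.37] t 15.45 
 shift [0.027 3.062 0.142] turn [ 0.01  0.   -0.  ]
```

View pics/w6.png

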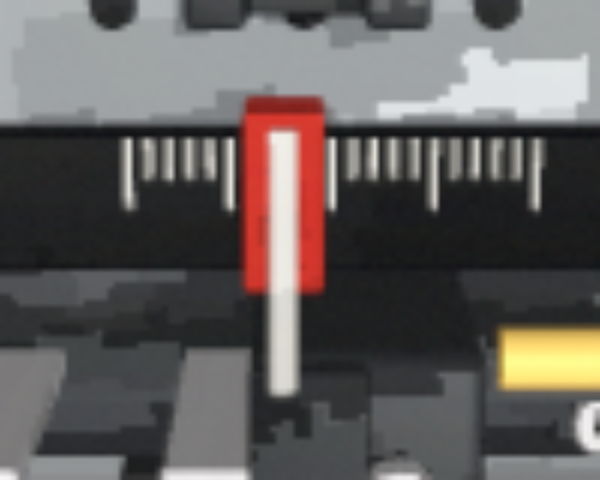

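The pointer (268–300, centre 284) stands in the middle of the marker (244–325, centre 284.5). I'll raise the hand and check once more.

Call:
{"method": "jog_arm", "body": {
  "rows": [
    [1, 0, 0, -0.8, 0, 0, 0],
    [1, 0, 0, -1.8, 0, 0, 0],
    [1, 0, 0.6, -2.8, 0, 0, 0],
    [1, 0, 0.6, -3.8, 0, 0, 0],
    [1, 0, 0.6, -4.6, 0, 0, 0],
    [1, 0, 0.6, -5, 0, 0, 0],
    [1, 0, 0.6, -5, 0, 0, 0],
    [1, 0, 0.6, -5, 0, 0, 0]
  ]
}}

```text
time: 16.12
eef_pos: [0.4056, 0.2914, 0.2942]
eef_rot: [[-0.994, 0.113, 0.001], [0.113, 0.994, 0.001], [-0.001, 0.001, -1.0]]
contact_force: [-1.0, 0.6, -0.2]
grip_width: 0.0001
finger_force: 0.0
```

Run:
```python
from h import *
c=cam('wrist'); slit(c); pin(c); pin(cam('scene')); print(read_state()['time'],read_state()['contact_force'])
```

```text
red [-27.5   -0.19] -0.428337084239395 39 ptr [-20.34  -0.47] -0.4710699943092265 [-32.4  -1.6] [-8.4  0.7] 74
pin [32.4  2. ] 0.1114 [34.   1.7] [296 237  11  15 126]
pin [33.1  3.4] 0.1136 [37.  -1.5] [306 273   8  14  85]
16.2167 [-0.02962716 -0.59418012 -0.53731448]
```

Run:
```python
from h import *
c=cam('scene'); h=cv2.cvtColor(c['frame'],cv2.COLOR_BGR2HSV)
o=cv2.imread('pics/scene0.png'); ho=cv2.cvtColor(o,cv2.COLOR_BGR2HSV)
for nm,H,r in(('old',ho,(284,300,293,305)),('new',h,(270,290,302,318))):
    m=cv2.inRange(H,(8,140,60),(25,255,255)); s=m[r[0]:r[1],r[2]:r[3]]>0; yx=np.argwhere(s).mean(0)+[r[0],r[2]]; print(nm,yx[::-1],s.sum())
for y in (25.5,0.5,-.5,1.5,2.5): print(y,proj(c,[*wo(34,y),.104]))
```

```text
old [298.9037037 291.2962963] 135
new [309.70491803 280.39344262] 122
25.5 [299.58983541 293.31423987]
0.5 [310.46208212 282.00089096]
-0.5 [310.88995226 281.55566153]
1.5 [310.03368006 282.44667389]
2.5 [309.60474508 282.89301136]
```

```bash
python3 -c "
from cell import manip; print(manip.hand_in())"
```

```text
the job is handed in; nothing more can be done
None
```

The job is handed in: I pushed the shutter pin right until it met a hard stop (8 N against about 1.2 N of drag; the cameras put its travel at roughly 24–25 mm of the nominal 26), then rolled the wheel until the pointer stood on the red marker to within about 0.3 mm, and raised the hand clear.

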